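# Fit the end panel of a jam crate and close the ratchet clamp on it

## Task

The jam crate on the gluing jig is missing its near end: take the plywood end panel out of the rack and slide it down both grooves at the crate's open end until it rests on the crate's floor, and let it go. Then pump the trigger of the one-hand bar clamp until the moving jaw meets the crate and presses it snugly, with about 25 N, never so hard (80 N) that the thin slats crack; close the jaw with the trigger only, not by pushing the jaw. Finish while still holding the trigger squeezed, with the jars and the gift box left where they stand.

Things in the scene. Friction and masses are not known exactly. Their poses are not given: they have to be found in the camera images.
- panel: The loose end panel: plain plywood slab, 8 mm thick (its x), 101 mm wide (its y), 92 mm tall (its z), 60 g. It starts upright in the rack. Origin: centre of its lower edge. Either face may look inwards.
- rack: Dark wooden rack, fixed: base 110 x 120 mm and 12 mm high, on which the panel stands between four 10 mm dowels (tops 44 mm above the table, at x = +-12 and y = +-38 mm). Origin: centre of its underside.
- crate: Light wooden jam crate, loose, about 700 g, lying on the jig: 150 mm long (x), 122 mm over its two slatted sides (y); sides 72 mm high, 9 mm thick; floor 8 mm thick. The near (-x) end is open; there, inside each side, two upright cleats form a groove 11 mm wide and 9 mm deep. The cleats are 71 mm high with flared mouths and leave 86 mm free between them. Origin: centre of its underside.
- groove_seat (a point): Point on the crate's floor midway between the two grooves (63 mm from the crate's centre in -x, 8 mm above its underside, 45 mm above the table; axes as the crate's): the panel's origin belongs here when fully home. The groove bottoms are 104 mm apart. The seated panel stands 28 mm above the sides.
- jig: Gluing jig, fixed: plywood board with bearers (tops 37 mm above the table) under the crate and a one-hand bar clamp bolted down, jaws up. Its bar runs along the jig's y at x = 0, under the crate's open end. From +y to -y: moving far jaw, crate, near jaw, free gap, trigger, handle. The clamp's head below the trigger is 34 mm wide, top 59 mm high. Origin: on the table, under the bar; z up.
- near_pad (a point): Centre of the face of the fixed near jaw's pad, at jig x 0, y -32.5, z 77 mm. That jaw is 26 mm wide, its top 102 mm high, its back at jig y -60.5 mm: a free gap of 42 mm follows, then the front of the trigger grip.
- handle_top (a point): Top of the clamp's upright pistol handle, at jig x 0, y -162.5, z 142 mm. The handle is fixed, 24 mm wide (x) and 17 mm thick (y). From the handle's back to the front of the trigger grip at rest it is 69 mm.
- trigger_grip (a point): Orange finger grip of the trigger: a horizontal cylinder along x, 18 mm in diameter, 24 mm long. The point is its centre, at rest at jig x 0, y -111.5, z 110 mm. It is squeezed by pulling it towards the handle (jig -y), about 31 mm in all, swinging on a pin 60 mm below it.
- trigger: The whole trigger: blue lever with the orange grip on top. Origin: its hinge pin, at jig x 0, y -127, z 50 mm.
- squeeze (a joint): Squeeze of the trigger, rad: 0 at rest, 0.5 hard against its stop. A spring brings it back when it is let go. At the grip it takes about 2.5 N at rest and 5 N at the end while the jaw is free, and about 0.4 N more for each newton of jaw pressure.
- bar_travel (a joint): Travel of the toothed bar with the far jaw towards the crate, m; 0 fully open, grows as it closes. Teeth 4 mm apart. A full squeeze moves it 8 to 12 mm; when the trigger goes back a pawl keeps the bar on the last tooth passed, so up to 4 mm are lost. At the start the jaw is 10 to 27 mm from the crate.
- clamp_bar: The clamp's sliding steel bar, carrying at its far (+y) end the blue moving jaw, 22 x 26 mm, 101 mm high. Do not push it by hand. Origin: at jig x = 0, y = minus the bar's travel, z = 0; the jaw stands 139 to 165 mm from there in +y.
- jaw_pad: Soft black pad on the far jaw, 26 mm wide, 40 mm high, which presses the crate's +y side. Origin: centre of its face, 77 mm above the table. It gives 1 mm for each 5 N, at most 9 mm. When it meets the crate the crate may first slide 1 to 3 mm against the near jaw's pad.
- jam_jar: Bystander: dark red jam jar, 54 mm in diameter, 72 mm high. Origin: centre of its underside.
- honey_jar: Bystander: amber honey jar, 54 mm in diameter, 72 mm high. Origin: centre of its underside.
- gift_box: Bystander: cardboard gift box with red and black ribbon, 110 x 85 x 50 mm. Origin: centre of its underside.
There are look-alikes about, which are no part of the job. Several things have the shape of the panel; the one meant has the colours described above. There is more than one size of the crate; the job needs the larger.

How it is judged:
By the outcome, as a careful person would: the job done as asked, in the order asked, and still so for the second after the job is handed in, while the arm keeps its last pose, push and grip.
It also fails if it takes over 64 s, if anything falls off the work surface, if the arm or the gripper's body presses on something with over 40 N, if the wrist force passes 120 N, or if a joint passes its speed limit or range.

## Robot

A 6-joint arm with a two-finger parallel gripper is mounted at the origin on the work surface. World frame = base frame: x ahead of the robot, y to its left, z up, the work surface at z = 0. Lengths are in mm, angles in rad, forces in N, time in s.
With the tool pointing down it reaches from about 300 to 775 mm from the base axis. Payload 14.6 kg.
Tool frame: the origin (TCP) lies between the finger pads; the fingertips stand ahead of it and the grasp point (between the pads) lies 11 mm behind it (manip.finger_overhang is the z of the fingertips in the tool frame, in mm); z points along the fingers, y is the line along which they close (so a half turn about z gives the same grasp; the last joint's range is limited). The gripper opens to 94 mm and grips with 3 to 60 N. Pads are 16 mm wide; open, the fingers measure 119 mm over their backs; the gripper's body (75 mm by 177 mm) begins 78 mm behind the grasp point.
Start: joints at [1.092, 0.3, 1.521, -0, 1.321, -0.067], TCP at [220.139, 504.012, 213.446] pointing down, gripper open.
Joint ranges: [-3.03, 3.03], [-0.79, 2.21], [0.23, 2.52], [-1.04, 4.18], [0, 3.07], [-2.55, 2.55]. Speed limits (rad/s): [2.22, 2.22, 2.57, 3.14, 3.14, 3.14].

## Interface

Orientations are given as [roll, pitch, yaw] about the fixed x, y, z axes, in that order (R = Rz(yaw) Ry(pitch) Rx(roll)).
In Python, from cell import manip gives the robot as it stands.
- The arm moves only by the tool jog_arm, never from a script. Its argument "series" is a list of rows, each a list of 7 numbers: the shift along the world's x, y, z as a fraction of full scale, then the turn, a rotation vector about the world's x, y, z as a fraction of full scale, then the closure, from 0 (fully open) to 1 (shut). In form: [[dx, dy, dz, wx, wy, wz, fingers], ...]. A call has 1 to 8 rows; each row is the pose to reach, as a shift and turn from the pose commanded when the call began; what a row does not reach only later rows make up. Full scale, the value 1, is 120 mm for a shift and 90 degrees for a turn. A row lasts 1/12 s, in which the tool goes at most 41.7 mm and 7.16 degrees, less where a joint would pass 70% of its speed; a pose out of reach is approached as far as the arm can. A call with a number of a shift or a turn outside -1 to 1 is refused whole. A call with a gripper value outside its range is refused whole. The fingers move at their own pace and stop on an object; "grip_force" is the grip in N (left out, the last holds). Time passes only in rows, so rows that repeat a pose let the fingers close. It gives the time, the measured TCP pose, the force, the opening and the grip force at its end, in the units of the state.
- manip.read_state(): the state, without advancing time (a new reading comes with each control period).
- manip.camera(name): name is "side" or "top" or "wrist"; returns a dict with "frame" (384x512x3 uint8, red, green, blue), "vfov" (degrees; the focal length in pixels is half the picture's height over the tangent of half this angle, whatever the lens; pixels are square), "cx", "cy" (the principal point, pixels), "k1" (the pictures are not rectified: a ray, as slopes to the right and down, at radius r is drawn at 1 + k1 r^2 times it, then the intrinsics apply), "R" (3x3) and "t" (3): a world point X has camera coordinates R X + t; the wrist camera has in their place "hand_eye" (4x4, takes a point from camera to tool coordinates, whose origin is the TCP and whose axes are the flange's). Camera axes: x right, y down, z forward; pixel columns grow to the right and rows downward; lengths in mm; the calibration is good to about 2 mm. A picture is of the moment at which its call begins: read the wrist's pose just before it. There is no depth.
- manip.sign_off(): hands the job in; it is judged then, once.
The state is a dict: "clock": time; "joints": joint angles; "qd": joint speeds; "effort": joint torques, N m; "eef_pos": TCP position; "eef_rot": TCP orientation; "wrist_force": force on the tool from outside, world axes, zero at the start; "moment": the same for the moment, N m; "finger_gap": finger opening in mm; "finger_force": force on a finger pad.
Only numpy, scipy, OpenCV 4.12 (cv2) and the standard library are available. Lean on these libraries where they do the work, as an engineer would, in place of code of your own. Each camera call takes 0.05 s, during which the arm holds its last target. There are 200 camera calls.

## Working session

There is one attempt and no reset: what is moved stays moved. The work goes in short steps, Python scripts to look and compute and a tool call to move; the robot and the scene stay as the last step left them, time stands still between calls to the robot, and variables do not carry over. Pictures are saved under pics/ and viewed, at most 10 in all, crops included, and the job is handed in when it is done.

Besides the shell and the picture viewer there is one more tool, called as name(argument=value, ...) on one line, values as JSON. jog_arm: Moves the arm, as the interface text tells. Its arguments: {"type":"object","properties":{"series":{"type":"array"},"grip_force":{"type":"number"}},"required":["series"]}

```bash
ls; mkdir -p pics
cat > h.py <<'E'
import numpy as np, cv2, pickle
from cell import manip
def grab(n,tag):
    s=manip.read_state(); c=manip.camera(n); c['state']=s
    pickle.dump(c,open(f'pics/{tag}.pkl','wb')); cv2.imwrite(f'pics/{tag}.png',cv2.cvtColor(c['frame'],cv2.COLOR_RGB2BGR)); return c
def load(tag): return pickle.load(open(f'pics/{tag}.pkl','rb'))
def pose(c):
    if 'R' in c: R=np.array(c['R']);t=np.array(c['t']); return R.T,-R.T@t
    from scipy.spatial.transform import Rotation as Ro
    s=c['state']; H=np.array(c['hand_eye']); Rt=Ro.from_euler('xyz',s['eef_rot']).as_matrix()
    return Rt@H[:3,:3], Rt@H[:3,3]+np.array(s['eef_pos'])
def ray(c,u,v):
    h=c['frame'].shape[0]; f=h/2/np.tan(np.radians(c['vfov'])/2)
    d=np.array([(u-c['cx'])/f,(v-c['cy'])/f]); x=d.copy()
    for _ in range(30): x=d/(1+c['k1']*(x@x))
    R,o=pose(c); w=R@np.array([x[0],x[1],1]); return o,w/np.linalg.norm(w)
def onz(c,u,v,z):
    o,w=ray(c,u,v); return o+w*(z-o[2])/w[2]
def proj(c,P):
    h=c['frame'].shape[0]; f=h/2/np.tan(np.radians(c['vfov'])/2)
    R,o=pose(c); p=R.T@(np.array(P)-o); x=p[:2]/p[2]; x=x*(1+c['k1']*(x@x)); return x*f+[c['cx'],c['cy']]
E
python3 - <<'E'
from h import *
a=grab('top','top0');b=grab('side','side0');c=grab('wrist','w0')
for k in (a,b,c): print(k['vfov'],k['k1'],k['cx'],k['cy'],pose(k)[1].round(),pose(k)[0][:,2].round(2))
print(manip.finger_overhang, manip.read_state())
i=[cv2.imread(f'pics/{t}.png') for t in('top0','side0','w0')]
cv2.imwrite('pics/A.png',cv2.resize(i[0],(800,600),interpolation=cv2.INTER_CUBIC))
cv2.imwrite('pics/B.png',cv2.resize(np.hstack(i[1:]),(800,300)))
E
```

```text
pics
54.63360334978189 -0.08081230803264576 258.15048182793464 186.118023546481 [ 347.  -21. 1056.] [ 0.14  0.01 -0.99]
54.36719262628215 -0.040735622855501884 255.9729739090353 194.9101165362664 [  82. -703.  698.] [ 0.4   0.7  -0.59]
69.29628202466357 -0.005587089942527707 252.2010806112355 191.21082300066684 [153. 532. 385.] [ 0.23 -0.1  -0.97]
8.0 {'clock': 0.15, 'joints': array([ 1.09240495e+00,  3.00328376e-01,  1.52139925e+00,  6.35657855e-06,
        1.32074057e+00, -6.65964959e-02]), 'qd': array([-0.00100327, -0.00176073, -0.00299247, -0.00161127,  0.00023067,
       -0.00080709]), 'effort': array([ 2.04890690e-03, -5.31959224e+01, -3.52822208e+01,  7.08411774e-02,
        2.36155721e-02, -6.42308419e-05]), 'eef_pos': array([220.05272538, 503.8548905 , 213.04155314]), 'eef_rot': array([-3.14071946e+00, -6.44086450e-05,  2.72979617e+00]), 'wrist_force': array([-0.19008493, -0.3910054 , -0.30675768]), 'moment': array([-0.05464895,  0.04251096, -0.02792758]), 'finger_force': 0.0, 'finger_gap': 93.88058557729228}
```

View pics/A.png

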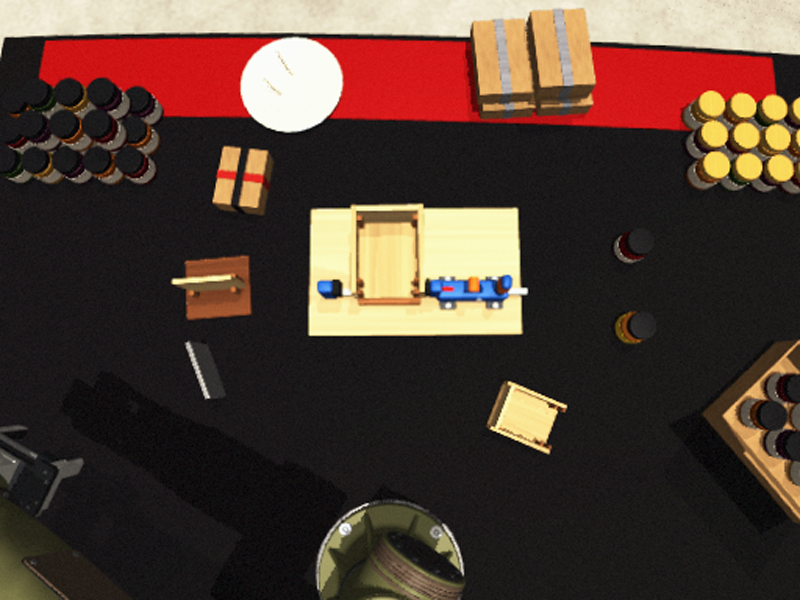

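View pics/B.png

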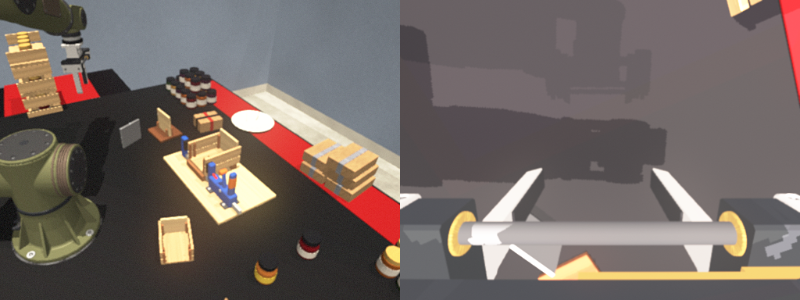

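Top view (800-px scale): the plywood slab stands in the dark rack at (208,283). A grey panel-shaped slab at (205,370) is a look-alike. The large crate is on the jig at (387,255), and the small look-alike crate is at (528,417). The trigger is orange at (473,284) and the handle is at about (505,285). The panel meant is the plywood one in the rack, since its colour and place both match. I'll confirm it in a crop.

Run:
```python
from h import *
i=cv2.imread('pics/top0.png'); s=cv2.imread('pics/side0.png')
a=cv2.resize(i[155:215,100:180],(400,300),interpolation=cv2.INTER_CUBIC)   #x5
b=cv2.resize(i[125:220,190:350],(800,475)[0:2],interpolation=cv2.INTER_CUBIC) #x5
b=cv2.resize(i[125:185+30,195:345],(0,0),fx=5.3,fy=5.3,interpolation=cv2.INTER_CUBIC)
cv2.imwrite('pics/C.png',np.vstack([cv2.resize(i[150:210,100:340],(800,200),interpolation=cv2.INTER_CUBIC),cv2.resize(s[130:290,150:370],(550,400),interpolation=cv2.INTER_CUBIC) if 0 else np.hstack([cv2.resize(s[130:290,180:360],(450,400),interpolation=cv2.INTER_CUBIC),cv2.resize(i[155:225,100:161],(350,400),interpolation=cv2.INTER_CUBIC)])]))
```

```text
(no output)
```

View pics/C.png

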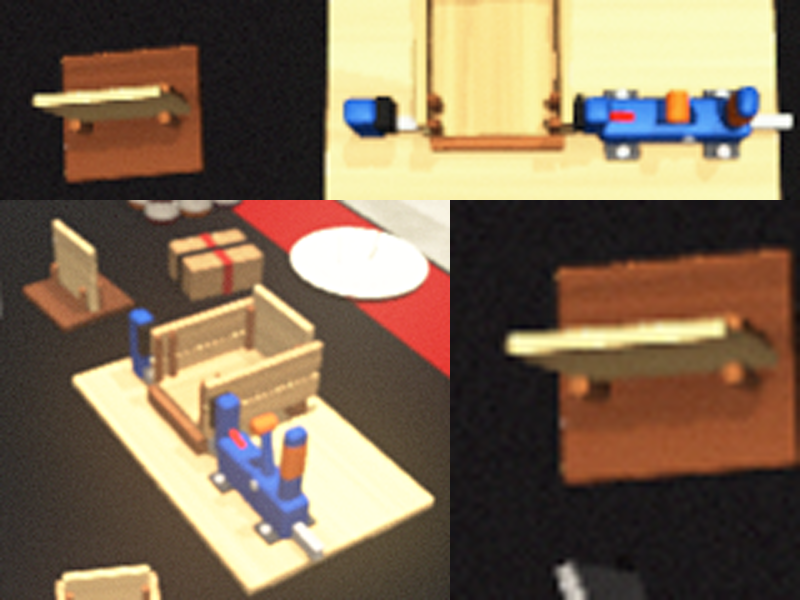

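The crop confirms it: the plywood slab in the brown rack is the panel, and the grey one at the lower left is not. Next I measure coarse positions from the top view.

Run:
```python
from h import *
c=load('top0'); hsv=cv2.cvtColor(c['frame'],cv2.COLOR_RGB2HSV); 
def rect(m,roi,z,name):
    u0,v0,u1,v1=roi; mm=np.zeros(m.shape,np.uint8); mm[v0:v1,u0:u1]=m[v0:v1,u0:u1]
    n,l,st,ce=cv2.connectedComponentsWithStats(mm.astype(np.uint8)); k=1+np.argmax(st[1:,4]); 
    pts=np.argwhere(l==k)[:,::-1].astype(float)
    W=np.array([onz(c,*p,z)[:2] for p in pts],np.float32)
    r=cv2.minAreaRect(W); print(name,len(pts),'px',pts.mean(0).round(1),'world',W.mean(0).round(1),'rect',np.round(r[0],1),np.round(r[1],1),round(r[2],2)); print(cv2.boxPoints(r).round(0).tolist())
H,S,V=cv2.split(hsv)
print(hsv[181,125],hsv[179,135],hsv[190,130])
rect((V>200)&(S<130)&(H>15),(100,155,175,200),104,'panel top')
rect((V>60)&(S>100),(112,155,165,210),12,'rack')
rect((H<18)&(S>180)&(V>180),(290,170,315,195),119,'grip top')
rect((H>100)&(H<125)&(S>120),(195,170,225,200),101,'farjaw')
rect((V>120)&(H>15)&(H<40),(190,125,345,220),18,'board')
```

```text
[ 17 130 102] [ 28  81 239] [ 10 179 127]
panel top 122 px [129.2 178.4] world [496.7 328.6] rect [496.8 330.5] [ 9.2 99.5] 5.92
[[487.0, 380.0], [497.0, 281.0], [507.0, 282.0], [496.0, 380.0]]
rack 1554 px [139.2 183.8] world [496.3 331.9] rect [496.3 341.3] [112.2 140.2] 6.37
[[433.0, 405.0], [448.0, 265.0], [560.0, 278.0], [544.0, 417.0]]
grip top 45 px [302.7 181.8] world [ 497.9 -124.5] rect [ 498.5 -125.1] [18.1 15.5] 1.6
[[489.0, -118.0], [490.0, -133.0], [508.0, -133.0], [507.0, -117.0]]
farjaw 94 px [208.3 184.5] world [486.6 119.1] rect [485.4 118.5] [26.3 29.2] 1.62
[[472.0, 133.0], [473.0, 103.0], [499.0, 104.0], [498.0, 133.0]]
board 9577 px [263.8 172.6] world [538.  -24.8] rect [541.4 -33.6] [242.7 396.4] 1.66
[[414.0, 161.0], [426.0, -235.0], [668.0, -228.0], [657.0, 168.0]]
```

jog_arm(series=[[1,-0.9,0,0,0,-0.6,0],[1,-0.9,0,0,0,-0.6,0],[1,-0.9,0,0,0,-0.6,0],[1,-0.9,0,0,0,-0.6,0],[1,-0.9,0,0,0,-0.6,0],[1,-0.9,0,0,0,-0.6,0],[1,-0.9,0,0,0,-0.6,0],[1,-0.9,0,0,0,-0.6,0]])

```text
clock: 0.82
eef_pos: [340.3, 395.7, 213.3]
eef_rot: [-3.141, 0.0, 1.78]
wrist_force: [0.0, 0.5, -0.5]
finger_gap: 94.1
finger_force: 0.0
```

jog_arm(series=[[1,-0.55,-0.2,0,0,-0.07,0],[1,-0.55,-0.2,0,0,-0.07,0],[1,-0.55,-0.2,0,0,-0.07,0],[1,-0.55,-0.2,0,0,-0.07,0],[1,-0.55,-0.2,0,0,-0.07,0]])

```text
clock: 1.23
eef_pos: [462.0, 328.0, 188.1]
eef_rot: [-3.14, 0.001, 1.674]
wrist_force: [0.2, -0.0, 0.5]
finger_gap: 93.6
finger_force: 0.0
```

jog_arm(series=[[0.3,0,0,0,0,0,0],[0.3,0,0,0,0,0,0],[0.3,0,0,0,0,0,0]])

```text
clock: 1.48
eef_pos: [495.9, 330.4, 189.0]
eef_rot: [-3.141, 0.0, 1.677]
wrist_force: [-0.1, -0.3, -0.6]
finger_gap: 94.2
finger_force: 0.0
```

Run:
```python
from h import *
c=grab('wrist','w1'); print(c['state']['eef_pos'],c['state']['eef_rot'],c['state']['clock'])
c2=grab('top','top1')
i=cv2.imread('pics/w1.png')
for p in [(497,330,104),(487,380,104),(507,281,104)]: print(proj(c,p))
cv2.imwrite('pics/D.png',cv2.resize(i,(768,576)))
```

```text
[495.94859715 330.41929461 188.98283785] [-3.14075894e+00  1.65157310e-04  1.67707304e+00] 1.4833
[254.16378205 197.18386439]
[249.15496402 143.74199048]
[258.82351851 244.81692702]
```

View pics/D.png

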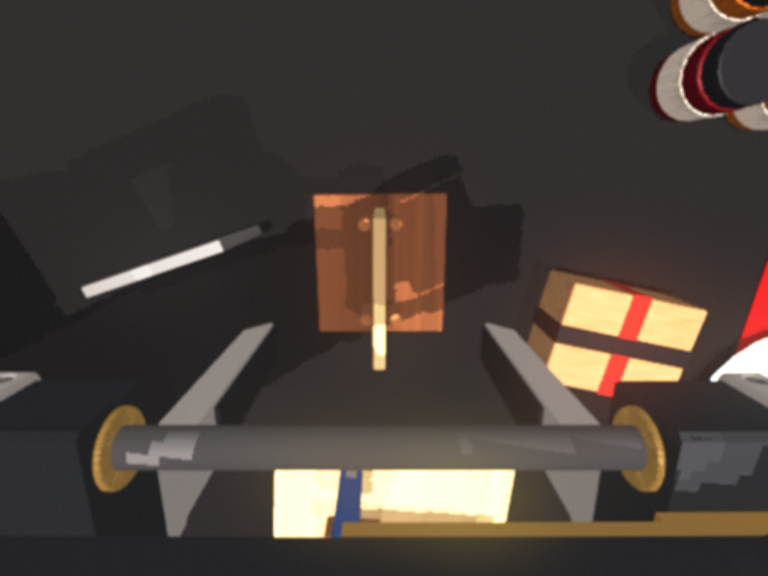

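The wrist view shows the panel's top edge running from about (379,210) to (379,370) in the 768-px picture, centred between the fingers and standing in the brown rack.

Run:
```python
from h import *
c=load('w1'); hsv=cv2.cvtColor(c['frame'],cv2.COLOR_RGB2HSV); H,S,V=cv2.split(hsv)
print([tuple(hsv[v,252]) for v in range(132,252,6)], [tuple(hsv[200,u]) for u in range(240,266,2)])
L=[]
for v in range(135,250):
    r=c['frame'][v,225:280].astype(float); m=(H[v,225:280]>17)&(H[v,225:280]<40)&(V[v,225:280]>90)
    u=np.flatnonzero(m)+225
    if len(u)>3: L.append((v,u.min(),u.max(),len(u)))
L=np.array(L); print(L[::6]); 
P=np.array([onz(c,(a+b)/2,v,104)[:2] for v,a,b,n in L if n<14]); f=np.polyfit(P[:,1],P[:,0],1)
print(P[0],P[-1],'x at 330',np.polyval(f,330),'yaw deg',-np.degrees(np.arctan(f[0])))
v,a,b,n=L[len(L)//2]; print(onz(c,a,v,104)-onz(c,b+1,v,104))
t=load('top0')
```

```text
[(np.uint8(9), np.uint8(149), np.uint8(99)), (np.uint8(14), np.uint8(124), np.uint8(125)), (np.uint8(16), np.uint8(112), np.uint8(159)), (np.uint8(17), np.uint8(115), np.uint8(209)), (np.uint8(16), np.uint8(115), np.uint8(211)), (np.uint8(17), np.uint8(114), np.uint8(211)), (np.uint8(17), np.uint8(114), np.uint8(211)), (np.uint8(17), np.uint8(113), np.uint8(212)), (np.uint8(17), np.uint8(112), np.uint8(211)), (np.uint8(17), np.uint8(114), np.uint8(213)), (np.uint8(17), np.uint8(114), np.uint8(213)), (np.uint8(17), np.uint8(115), np.uint8(213)), (np.uint8(21), np.uint8(103), np.uint8(245)), (np.uint8(21), np.uint8(101), np.uint8(245)), (np.uint8(28), np.uint8(62), np.uint8(255)), (np.uint8(30), np.uint8(21), np.uint8(255)), (np.uint8(30), np.uint8(21), np.uint8(255)), (np.uint8(30), np.uint8(21), np.uint8(255)), (np.uint8(21), np.uint8(101), np.uint8(246)), (np.uint8(17), np.uint8(110), np.uint8(186))] [(np.uint8(11), np.uint8(152), np.uint8(104)), (np.uint8(10), np.uint8(147), np.uint8(104)), (np.uint8(11), np.uint8(149), np.uint8(101)), (np.uint8(10), np.uint8(149), np.uint8(101)), (np.uint8(14), np.uint8(125), np.uint8(139)), (np.uint8(17), np.uint8(114), np.uint8(211)), (np.uint8(17), np.uint8(113), np.uint8(214)), (np.uint8(17), np.uint8(114), np.uint8(213)), (np.uint8(16), np.uint8(116), np.uint8(185)), (np.uint8(11), np.uint8(142), np.uint8(97)), (np.uint8(10), np.uint8(152), np.uint8(106)), (np.uint8(11), np.uint8(151), np.uint8(120)), (np.uint8(10), np.uint8(158), np.uint8(181))]
[[203 250 255   6]
 [209 250 255   6]
 [215 250 255   6]
 [221 248 257  10]
 [227 248 257  10]
 [233 249 257   9]
 [239 250 255   6]
 [245 250 254   5]]
[496.02862144 324.02771398] [500.19779789 280.07438181] x at 330 495.3186614139851 yaw deg 6.320313365135177
[-9.79694809 -1.04233112  0.        ]
```

Run:
```python
from h import *
c=load('w1'); hsv=cv2.cvtColor(c['frame'],cv2.COLOR_RGB2HSV); H,S,V=cv2.split(hsv)
def W(v):
    r=c['frame'][v,240:266,2].astype(float)  # blue
    m=(V[v,240:266]>165)&(S[v,240:266]<135)&(H[v,240:266]>=14); u=np.flatnonzero(m)+240
    return u
P=[]
for v in range(138,252):
    u=W(v)
    if 3<len(u)<9: P.append((*onz(c,u.mean(),v,104)[:2],v,len(u)))
P=np.array(P); f=np.polyfit(P[:,1],P[:,0],1); res=P[:,0]-np.polyval(f,P[:,1])
print(P[0],P[-1],'mid',P[[0,-1],:2].mean(0),'x@330',np.polyval(f,330),'yaw',-np.degrees(np.arctan(f[0])),res.std())
```

```text
[490.1616548  379.18966066 145.           6.        ] [500.81382923 279.03749294 246.           6.        ] mid [495.48774202 329.1135768 ] x@330 495.3934270750147 yaw 6.071148131487999 1.7714945116059636e-05
```

jog_arm(series=[[0,-0.01,-0.3,0,0,0,0],[0,-0.01,-0.6,0,0,0,0],[0,-0.01,-0.85,0,0,0,0.5],[0,-0.01,-0.99,0,0,0,0.9],[0,-0.01,-0.99,0,0,0,1],[0,-0.01,-0.99,0,0,0,1],[0,-0.01,-0.99,0,0,0,1],[0,-0.01,-0.99,0,0,0,1]], grip_force=25)

```text
clock: 2.25
eef_pos: [496.6, 329.5, 72.7]
eef_rot: [3.139, -0.001, 1.678]
wrist_force: [0.9, -0.4, -0.6]
finger_gap: 57.2
finger_force: 0.0
```

jog_arm(series=[[0,0,0,0,0,0,1],[0,0,0,0,0,0,1],[0,0,0,0,0,0,1],[0,0,0,0,0,0,1],[0,0,0,0,0,0,1],[0,0,0,0,0,0,1]])

```text
clock: 2.75
eef_pos: [496.1, 328.8, 70.7]
eef_rot: [-3.142, 0.0, 1.677]
wrist_force: [-0.6, -0.2, -0.3]
finger_gap: 17.3
finger_force: 0.0
```

jog_arm(series=[[0,0,0,0,0,0,1],[0,0,0,0,0,0,1],[0,0,0,0,0,0,1],[0,0,0,0,0,0,1]])

```text
clock: 3.08
eef_pos: [496.1, 328.8, 70.6]
eef_rot: [-3.142, 0.0, 1.677]
wrist_force: [0.4, -0.6, -0.7]
finger_gap: 7.7
finger_force: 25.0
```

jog_arm(series=[[0,0,0.2,0,0,0,1],[0,0,0.4,0,0,0,1],[0,0,0.6,0,0,0,1],[0,0,0.8,0,0,0,1],[0,0,1,0,0,0,1],[0,0,1,0,0,0,1],[0,0,1,0,0,0,1]])

```text
clock: 3.67
eef_pos: [496.4, 329.0, 191.5]
eef_rot: [3.14, -0.001, 1.677]
wrist_force: [-0.1, 0.5, -0.8]
finger_gap: 7.7
finger_force: 25.0
```

jog_arm(series=[[-0.2,-0.3,0,0,0,-0.05,1],[-0.4,-0.6,0,0,0,-0.05,1],[-0.4,-1,0,0,0,-0.05,1],[-0.4,-1,0,0,0,-0.05,1],[-0.4,-1,0,0,0,-0.05,1]])

```text
clock: 4.08
eef_pos: [447.8, 206.8, 189.8]
eef_rot: [-3.14, 0.001, 1.596]
wrist_force: [0.2, 0.9, -0.5]
finger_gap: 7.8
finger_force: 25.0
```

jog_arm(series=[[0,-0.3,0,0,0,0,1],[0,-0.6,0,0,0,0,1],[0,-0.9,0,0,0,0,1],[0,-1,0,0,0,0,1],[0,-1,0,0,0,0,1]])

```text
clock: 4.5
eef_pos: [448.4, 87.5, 189.9]
eef_rot: [-3.141, 0.0, 1.596]
wrist_force: [-0.5, 0.9, 0.5]
finger_gap: 8.0
finger_force: 25.0
```

jog_arm(series=[[0,-0.25,0,0,0,0,1],[0,-0.5,0,0,0,0,1],[0,-0.5,0,0,0,0,1],[0,-0.5,0,0,0,0,1]])

```text
clock: 4.83
eef_pos: [448.5, 29.2, 190.1]
eef_rot: [-3.141, -0.0, 1.598]
wrist_force: [0.1, 0.4, 0.5]
finger_gap: 8.0
finger_force: 25.0
```

Run:
```python
from h import *
c=grab('wrist','w2'); print(c['state']['eef_pos'],c['state']['eef_rot'],c['state']['clock'])
c2=grab('top','top2')
i=cv2.imread('pics/w2.png')
cv2.imwrite('pics/E.png',cv2.resize(i,(768,576),interpolation=cv2.INTER_CUBIC))
```

```text
[448.50029817  29.24113257 190.12556892] [-3.14081297e+00 -3.30587396e-04  1.59755984e+00] 4.8333
```

View pics/E.png

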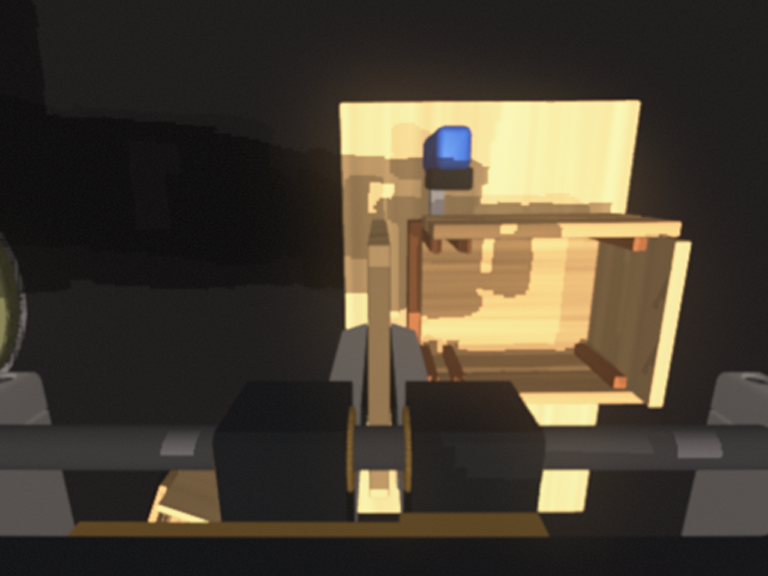

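The wrist view shows the crate with its brown cleat pairs. The +y pair is at about (434,240) and (462,243), and the −y pair at about (428,360) and (452,365). The blue far jaw is at (450,150). I'll enlarge the cleats.

Run:
```python
from h import *
i=cv2.imread('pics/w2.png'); a=i[135:175,265:345]; b=i[220:265,265:345]
t=cv2.imread('pics/top0.png')[170:200,222:282]
f=lambda x,s:cv2.resize(x,None,fx=s,fy=s,interpolation=cv2.INTER_CUBIC)
o=np.vstack([f(a,6),f(b,6)]); tt=f(t,5)
cv2.imwrite('pics/F.png',np.hstack([o,np.vstack([tt,np.zeros((o.shape[0]-tt.shape[0],tt.shape[1],3),np.uint8)])]))
```

```text
(no output)
```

View pics/F.png

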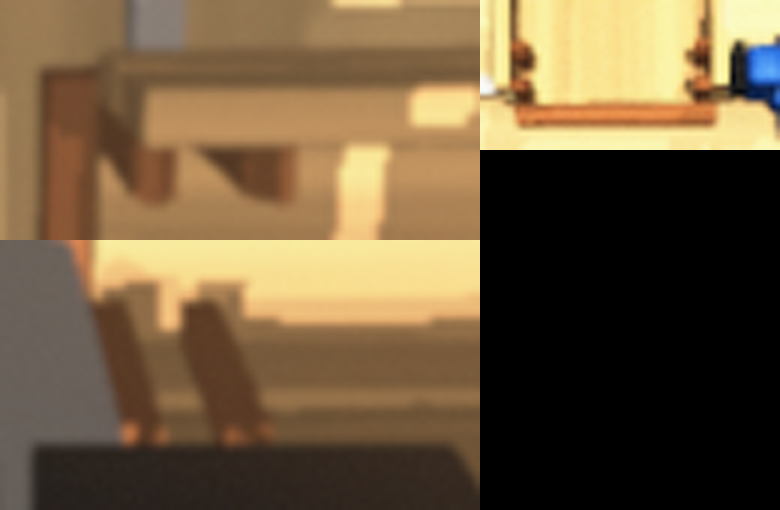

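Run:
```python
from h import *
c=load('w2'); t=load('top0')
for n,p in dict(far1in=(294.2,165),far2in=(306.7,165),far1out=(287.5,165),far2out=(314,165),fartip=(300,169),siderin=(300,159.4),siderout=(300,149.2),near1in=(292.5,252),near2in=(302,252),near1out=(285,252),near2out=(310,252),neartip=(297,250.5)).items(): print(n,onz(c,*p,108).round(1))
for p in [(230.4,180.6),(230.4,188),(266,180),(266,187.6)]: print('top',onz(t,*p,108).round(1))
# crate in top image: columns of side tops at row 165
r=t['frame'][165,218:280].astype(int).sum(1); print(r.tolist())
```

```text
far1in [485.6  61.3 108. ]
far2in [497.1  61.6 108. ]
far1out [479.4  61.2 108. ]
far2out [503.8  61.8 108. ]
fartip [491.2  57.7 108. ]
siderin [490.6  66.6 108. ]
siderout [489.9  75.9 108. ]
near1in [489.5 -26.5 108. ]
near2in [499.  -26.2 108. ]
near1out [482.  -26.7 108. ]
near2out [507. -26. 108.]
neartip [493.9 -24.7 108. ]
top [497.4  61.2 108. ]
top [478.1  60.4 108. ]
top [501.5 -30.7 108. ]
top [481.7 -31.2 108. ]
[690, 690, 688, 689, 677, 621, 579, 641, 644, 586, 277, 420, 591, 631, 624, 642, 650, 649, 635, 622, 613, 602, 614, 627, 624, 622, 630, 624, 632, 626, 622, 617, 620, 622, 625, 633, 642, 634, 631, 652, 660, 663, 653, 645, 642, 638, 614, 537, 398, 361, 556, 640, 654, 673, 689, 691, 689, 689, 689, 691, 694, 694]
```

Run:
```python
from h import *
c=load('w2'); s=c['state']; z=s['eef_pos'][2]+33.4
g=c['frame'].astype(int).sum(2)
for v in (150,154,158,162,166,170,180,190,200,210): print(v,g[v,240:266].tolist())
print(proj(c,[448.5,29.2+50.5,z]),proj(c,[448.5-1.3,29.2+50.5,z]),proj(c,[447.2,79.7,z-92]))
```

```text
150 [346, 346, 347, 351, 354, 354, 339, 308, 276, 273, 271, 270, 273, 269, 270, 266, 271, 315, 394, 446, 449, 443, 440, 434, 415, 378]
154 [343, 348, 348, 348, 357, 348, 322, 277, 269, 269, 268, 265, 267, 267, 267, 264, 263, 278, 345, 425, 443, 441, 437, 435, 429, 408]
158 [343, 346, 346, 352, 351, 321, 274, 260, 260, 263, 263, 267, 270, 268, 270, 274, 274, 272, 295, 365, 434, 441, 439, 433, 429, 405]
162 [340, 344, 349, 348, 331, 294, 272, 273, 275, 277, 278, 278, 279, 276, 282, 279, 280, 276, 278, 315, 385, 432, 437, 435, 430, 406]
166 [343, 343, 348, 350, 352, 370, 410, 433, 438, 436, 434, 438, 439, 438, 438, 440, 438, 438, 431, 406, 401, 432, 438, 433, 433, 404]
170 [340, 343, 347, 348, 349, 368, 410, 434, 435, 437, 433, 433, 436, 436, 437, 437, 439, 437, 427, 408, 405, 430, 437, 433, 425, 406]
180 [425, 427, 432, 436, 403, 349, 338, 350, 350, 349, 353, 350, 348, 350, 349, 351, 353, 352, 344, 340, 378, 430, 435, 436, 426, 409]
190 [423, 426, 430, 433, 402, 348, 340, 351, 356, 354, 354, 354, 354, 352, 355, 352, 355, 352, 344, 337, 372, 426, 437, 434, 427, 410]
200 [641, 644, 646, 647, 596, 428, 343, 351, 348, 353, 353, 351, 354, 352, 355, 354, 355, 354, 347, 332, 367, 425, 436, 431, 432, 408]
210 [641, 645, 646, 646, 594, 421, 343, 350, 353, 355, 353, 353, 356, 352, 355, 354, 355, 351, 354, 412, 553, 638, 648, 646, 646, 636]
[256.29298524 163.71032579] [253.70245215 163.64267891] [253.19639449 146.21291494]
```

jog_arm(series=[[0.2,-0.06,0,0,0,0.003,1],[0.38,-0.12,0,0,0,0.003,1],[0.38,-0.12,-0.06,0,0,0.003,1],[0.38,-0.12,-0.12,0,0,0.003,1],[0.38,-0.12,-0.12,0,0,0.003,1],[0.38,-0.12,-0.12,0,0,0.003,1]])

```text
clock: 5.43
eef_pos: [493.0, 15.3, 175.7]
eef_rot: [-3.14, -0.0, 1.605]
wrist_force: [0.1, 0.1, -0.7]
finger_gap: 7.8
finger_force: 25.0
```

Run:
```python
from h import *
c=grab('wrist','w3'); print(c['state']['eef_pos'],c['state']['eef_rot'],c['state']['clock'])
d=grab('side','s3'); grab('top','t3')
f=lambda x,s:cv2.resize(x,None,fx=s,fy=s,interpolation=cv2.INTER_CUBIC)
a=cv2.imread('pics/w3.png')[125:195,215:305]; b=cv2.imread('pics/s3.png')
u,v=proj(d,[494,15,109]).astype(int); b=b[v-50:v+50,u-50:u+45]
A=f(a,5); B=f(b,3.5); print(A.shape,B.shape,u,v)
o=np.zeros((350,790,3),np.uint8); o[:350,:450]=A; o[:350,450:450+B.shape[1]]=B[:350]
cv2.imwrite('pics/G.png',o)
```

```text
[492.99391672  15.27611922 175.66547341] [-3.14011449e+00 -1.92862227e-04  1.60453177e+00] 5.4333
(350, 450, 3) (350, 332, 3) 254 191
```

View pics/G.png

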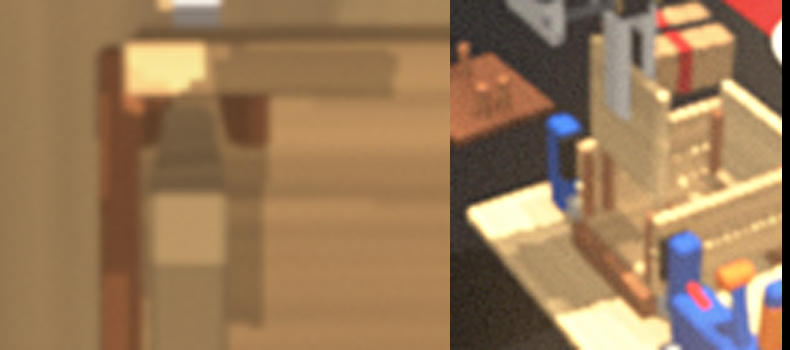

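Run:
```python
from h import *
c=load('w3')
z=175.67-58.6
print('panel bottom',onz(c,215+189/5,125+92/5,z),'expected y',15.28+50.5)
print('side in',onz(c,215+197/5,125+95/5,109),'out',onz(c,215+160/5,125+43/5,109))
print('groove ctr',onz(c,215+197/5,125+130/5,108)); print(manip.read_state()['eef_pos'])
```

```text
panel bottom [490.8923291   67.99692058 117.07      ] expected y 65.78
side in [492.29578705  66.85732151 109.        ] out [485.76793895  75.30817494 109.        ]
groove ctr [492.51392062  60.8284276  108.        ]
[493.56564524  14.79321403 176.65374494]
```

jog_arm(series=[[0.01,-0.01,0,0,0,0,1],[0.01,-0.01,0,0,0,0,1],[0.01,-0.01,-0.03,0,0,0,1],[0.01,-0.01,-0.06,0,0,0,1],[0.01,-0.01,-0.09,0,0,0,1],[0.01,-0.01,-0.12,0,0,0,1],[0.01,-0.01,-0.12,0,0,0,1]])

```text
clock: 6.17
eef_pos: [494.6, 13.3, 160.9]
eef_rot: [-3.14, -0.0, 1.604]
wrist_force: [-0.4, 0.8, -1.6]
finger_gap: 7.9
finger_force: 25.0
```

jog_arm(series=[[0,0,-0.01,0,0,0,1],[0,0,-0.02,0,0,0,1],[0,0,-0.03,0,0,0,1],[0,0,-0.04,0,0,0,1],[0,0,-0.04,0,0,0,1]])

```text
clock: 6.58
eef_pos: [494.9, 13.2, 156.9]
eef_rot: [-3.142, -0.0, 1.604]
wrist_force: [-0.3, 1.6, -0.9]
finger_gap: 7.8
finger_force: 25.0
```

jog_arm(series=[[0,0.005,-0.05,0,0,0,1],[0,0.005,-0.1,0,0,0,1],[0,0.005,-0.15,0,0,0,1],[0,0.005,-0.2,0,0,0,1],[0,0.005,-0.2,0,0,0,1]])

```text
clock: 7.0
eef_pos: [494.3, 13.8, 131.5]
eef_rot: [-3.139, -0.0, 1.604]
wrist_force: [-0.2, -0.3, -0.7]
finger_gap: 7.8
finger_force: 25.0
```

jog_arm(series=[[0,0,-0.05,0,0,0,1],[0,0,-0.1,0,0,0,1],[0,0,-0.15,0,0,0,1],[0,0,-0.15,0,0,0,1]])

```text
clock: 7.33
eef_pos: [494.4, 13.8, 113.7]
eef_rot: [-3.14, -0.0, 1.604]
wrist_force: [-0.5, 0.2, -0.6]
finger_gap: 8.1
finger_force: 25.0
```

jog_arm(series=[[0,0,-0.03,0,0,0,1],[0,0,-0.06,0,0,0,1],[0,0,-0.07,0,0,0,1],[0,0,-0.07,0,0,0,1]])

```text
clock: 7.67
eef_pos: [494.8, 13.8, 106.3]
eef_rot: [-3.141, -0.0, 1.604]
wrist_force: [0.7, -0.2, 0.1]
finger_gap: 8.4
finger_force: 25.0
```

jog_arm(series=[[0,0,-0.01,0,0,0,1],[0,0,-0.01,0,0,0,1],[0,0,-0.01,0,0,0,1]])

```text
clock: 7.92
eef_pos: [495.0, 13.8, 105.5]
eef_rot: [3.141, 0.0, 1.604]
wrist_force: [-0.2, -0.0, -0.9]
finger_gap: 7.8
finger_force: 25.0
```

jog_arm(series=[[0,0,-0.01,0,0,0,1],[0,0,-0.015,0,0,0,1],[0,0,-0.015,0,0,0,1]])

```text
clock: 8.17
eef_pos: [494.9, 13.8, 103.6]
eef_rot: [-3.142, 0.0, 1.604]
wrist_force: [0.6, 0.8, -0.7]
finger_gap: 8.1
finger_force: 25.0
```

jog_arm(series=[[0,0,-0.01,0,0,0,1],[0,0,-0.01,0,0,0,1],[0,0,-0.01,0,0,0,1]])

```text
clock: 8.42
eef_pos: [495.1, 13.8, 103.6]
eef_rot: [3.141, 0.0, 1.604]
wrist_force: [-6.4, 0.4, 13.6]
finger_gap: 7.8
finger_force: 25.0
```

Contact at the expected height (TCP 103.6, 13.6 N). I release and retreat.

jog_arm(series=[[0,0,0.008,0,0,0,1],[0,0,0.008,0,0,0,0.6],[0,0,0.008,0,0,0,0.6],[0,0,0.008,0,0,0,0.6],[0,0,0.008,0,0,0,0.6],[0,0,0.008,0,0,0,0.6]])

```text
clock: 8.92
eef_pos: [494.9, 13.8, 103.3]
eef_rot: [-3.141, 0.0, 1.603]
wrist_force: [0.0, -0.0, -0.1]
finger_gap: 36.5
finger_force: 0.0
```

jog_arm(series=[[0,0,0.2,0,0,0,0.6],[0,0,0.5,0,0,0,0.6],[0,0,0.8,0,0,0,0.3],[0,0,1,0,0,0,0],[0,0,1,0,0,0,0],[0,0,1,0,0,0,0]])

```text
clock: 9.42
eef_pos: [495.3, 13.8, 224.2]
eef_rot: [3.139, 0.0, 1.604]
wrist_force: [-0.4, 0.3, -0.0]
finger_gap: 61.0
finger_force: 0.0
```

jog_arm(series=[[0,-0.3,0.1,0,0,-0.1,0],[0,-0.6,0.1,0,0,-0.3,0],[0,-1,0.1,0,0,-0.6,0],[0,-1,0.1,0,0,-0.6,0],[0,-1,0.1,0,0,-0.6,0],[0,-1,0.1,0,0,-0.6,0],[0,-1,0.1,0,0,-0.6,0],[0,-1,0.1,0,0,-0.6,0]])

```text
clock: 10.08
eef_pos: [494.5, -106.2, 233.6]
eef_rot: [-3.139, 0.002, 0.654]
wrist_force: [-0.2, -0.1, 0.2]
finger_gap: 94.1
finger_force: 0.0
```

jog_arm(series=[[-0.05,-0.3,0,0,0,-0.4,0],[-0.05,-0.3,0,0,0,-0.4,0],[-0.05,-0.3,0,0,0,-0.4,0],[-0.05,-0.3,0,0,0,-0.4,0],[-0.05,-0.3,0,0,0,-0.4,0],[-0.05,-0.3,0,0,0,-0.4,0],[-0.05,-0.3,0,0,0,-0.4,0]])

```text
clock: 10.67
eef_pos: [488.6, -142.1, 234.2]
eef_rot: [-3.141, 0.002, 0.036]
wrist_force: [-0.3, -0.0, 0.6]
finger_gap: 93.8
finger_force: 0.0
```

Run:
```python
from h import *
c=grab('wrist','w4'); print(c['state']['eef_pos'],c['state']['eef_rot'],c['state']['clock'])
d=grab('side','s4'); grab('top','t4')
f=lambda x,s:cv2.resize(x,None,fx=s,fy=s,interpolation=cv2.INTER_CUBIC)
a=cv2.imread('pics/w4.png'); b=cv2.imread('pics/s4.png')
u,v=proj(d,[494,0,109]).astype(int); b=b[v-60:v+60,u-60:u+60]
o=np.zeros((336,790,3),np.uint8); o[:,:448]=cv2.resize(a,(448,336)); o[:,450:786]=f(b,2.8)
cv2.imwrite('pics/I.png',o)
```

```text
[ 488.63614925 -142.08061754  234.20852569] [-3.14087800e+00  1.74563628e-03  3.64285600e-02] 10.6667
```

View pics/I.png

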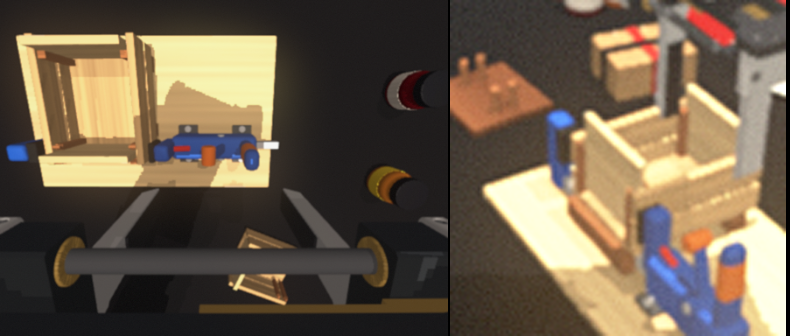

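The side view shows the panel seated in both grooves and standing above the sides. The wrist view shows the grip (orange) at about (208,156) and the handle at about (250,155) in the 448-px inset. Next I locate both.

Run:
```python
from h import *
for tag,roi in (('w4',(215,150,310,205)),('t4',(285,165,335,200)),('top0',(285,165,335,200))):
    c=load(tag); hsv=cv2.cvtColor(c['frame'],cv2.COLOR_RGB2HSV); H,S,V=cv2.split(hsv)
    u0,v0,u1,v1=roi
    for nm,m,z in (('orange',(H<18)&(H>4)&(S>170)&(V>110),117),('blue',(H>100)&(H<125)&(S>120),140)):
        mm=np.zeros(m.shape,np.uint8); mm[v0:v1,u0:u1]=m[v0:v1,u0:u1]
        n,l,st,ce=cv2.connectedComponentsWithStats(mm)
        for k in range(1,n):
            if st[k,4]>12:
                W=np.array([onz(c,*p[::-1],z)[:2] for p in np.argwhere(l==k)]); print(tag,nm,st[k],ce[k].round(1),W.mean(0).round(1),W.min(0).round(1),W.max(0).round(1))
```

```text
w4 orange [277 165  14  11  61] [282.  167.9] [ 512.  -173.2] [ 504.2 -181.7] [ 515.2 -168.1]
w4 orange [231 167  15  23 322] [238. 178.] [ 499.4 -127.3] [ 487.3 -135. ] [ 511.4 -119.7]
w4 blue [ 215  156   77   26 1067] [247.3 165.8] [ 516.7 -137. ] [ 500.8 -179.1] [ 526.7 -105.8]
w4 blue [282 173  13  20 241] [287.9 182.5] [ 501.6 -177.4] [ 491.9 -183.8] [ 511.2 -171.2]
t4 blue [285 188   3   5  13] [285.8 189.8] [473.1 -80.3] [467.5 -83.2] [477.6 -78.2]
top0 orange [300 177   7  10  48] [302.6 181.8] [ 498.  -124.5] [ 487.1 -133.1] [ 510.4 -117.6]
top0 blue [321 176   6   9  48] [323.6 180. ] [ 500.3 -174.3] [ 490.2 -180.4] [ 510.6 -167.8]
top0 blue [285 179  40  14 362] [303.2 186.3] [ 483.  -123.5] [ 467.5 -175.4] [502.2 -77.8]
```

jog_arm(series=[[0.09,-0.08,0,0,0,0,0],[0.09,-0.08,-0.2,0,0,0,0],[0.09,-0.08,-0.4,0,0,0,0],[0.09,-0.08,-0.6,0,0,0,0],[0.09,-0.08,-0.6,0,0,0,0]], grip_force=40)

```text
clock: 11.23
eef_pos: [497.9, -151.1, 159.1]
eef_rot: [-3.139, 0.006, 0.035]
wrist_force: [-0.6, 0.2, -0.0]
finger_gap: 93.7
finger_force: 0.0
```

jog_arm(series=[[0,0,-0.15,0,0,0,0],[0,0,-0.3,0,0,0,0],[0,0,-0.45,0,0,0,0],[0,0,-0.52,0,0,0,0],[0,0,-0.52,0,0,0,0]])

```text
clock: 11.65
eef_pos: [499.4, -151.6, 100.3]
eef_rot: [-3.141, 0.002, 0.034]
wrist_force: [0.2, 0.1, -0.1]
finger_gap: 94.0
finger_force: 0.0
```

jog_arm(series=[[0,-0.03,0,0,0,0,0],[0,-0.06,0,0,0,0,0],[0,-0.07,0,0,0,0,0],[0,-0.07,0,0,0,0,0]])

```text
clock: 11.98
eef_pos: [500.1, -160.8, 101.9]
eef_rot: [3.141, -0.001, 0.032]
wrist_force: [0.1, 0.7, -0.9]
finger_gap: 94.0
finger_force: 0.0
```

jog_arm(series=[[0,-0.02,0,0,0,0,0],[0,-0.04,0,0,0,0,0],[0,-0.04,0,0,0,0,0],[0,-0.04,0,0,0,0,0]])

```text
clock: 12.32
eef_pos: [499.8, -164.9, 101.2]
eef_rot: [-3.141, -0.0, 0.033]
wrist_force: [0.6, 3.2, 3.4]
finger_gap: 93.9
finger_force: 1.4
```

jog_arm(series=[[0,-0.05,0,0,0,0,0],[0,-0.1,0,0,0,0,0],[0,-0.15,0,0,0,0,0],[0,-0.2,0,0,0,0,0],[0,-0.2,0,0,0,0,0]])

```text
clock: 12.73
eef_pos: [499.9, -189.7, 101.1]
eef_rot: [3.142, -0.0, 0.032]
wrist_force: [0.7, 3.6, 2.9]
finger_gap: 94.1
finger_force: 1.6
```

jog_arm(series=[[0,-0.02,0,0,0,0,0],[0,-0.03,0,0,0,0,0],[0,-0.04,0,0,0,0,0],[0,-0.04,0,0,0,0,0]])

```text
clock: 13.07
eef_pos: [499.9, -193.6, 100.9]
eef_rot: [-3.141, -0.0, 0.033]
wrist_force: [2.6, 3.8, 1.3]
finger_gap: 94.0
finger_force: 2.1
```

```bash
cat > jaw.py <<'E'
from h import *
import sys
c=grab('top',sys.argv[1]); hsv=cv2.cvtColor(c['frame'],cv2.COLOR_RGB2HSV); H,S,V=cv2.split(hsv)
m=np.zeros(H.shape,np.uint8); m[174:200,195:232]=((H>100)&(H<125)&(S>120))[174:200,195:232]
W=np.array([onz(c,*p[::-1],101)[:2] for p in np.argwhere(m)]); print('jaw y',W.mean(0).round(1),W.min(0).round(1),W.max(0).round(1),len(W))
print(manip.read_state()['eef_pos'],manip.read_state()['wrist_force'],manip.read_state()['clock'])
E
python3 jaw.py j1
```

```text
jaw y [486.8 109.1] [472.5  95.7] [499.1 122.9] 95
[ 499.87364191 -193.60979463  100.91116586] [1.79212877 3.37890024 0.98374111] 13.1167
```

jog_arm(series=[[0,-0.01,0,0,0,0,0],[0,-0.01,0,0,0,0,0],[0,0.08,0,0,0,0,0],[0,0.16,0,0,0,0,0],[0,0.26,0,0,0,0,0],[0,0.26,0,0,0,0,0],[0,0.26,0,0,0,0,0]])

```text
clock: 13.7
eef_pos: [499.8, -161.8, 101.2]
eef_rot: [3.141, -0.0, 0.034]
wrist_force: [-0.1, -1.4, -0.1]
finger_gap: 94.0
finger_force: 0.0
```

```bash
python3 jaw.py j2
```

```text
jaw y [486.8 109.1] [472.5  95.7] [499.1 122.9] 95
[ 499.85756859 -162.34307172  101.18620975] [-0.10610792 -0.00335323  0.94554077] 13.75
```

jog_arm(series=[[0,-0.06,0,0,0,0,0],[0,-0.12,0,0,0,0,0],[0,-0.18,0,0,0,0,0],[0,-0.18,0,0,0,0,0]])

```text
clock: 14.08
eef_pos: [499.9, -185.5, 101.3]
eef_rot: [-3.142, -0.001, 0.032]
wrist_force: [0.8, 3.5, 2.1]
finger_gap: 94.2
finger_force: 1.6
```

jog_arm(series=[[0,-0.02,0,0,0,0,0],[0,-0.04,0,0,0,0,0],[0,-0.05,0,0,0,0,0],[0,-0.05,0,0,0,0,0]])

```text
clock: 14.42
eef_pos: [499.9, -190.2, 101.2]
eef_rot: [-3.141, -0.001, 0.033]
wrist_force: [2.1, 4.6, 3.6]
finger_gap: 93.9
finger_force: 2.6
```

```bash
python3 jaw.py j3
```

```text
jaw y [487.3  99. ] [472.8  85.4] [499.4 112.4] 94
[ 499.93175532 -190.10002606  101.14624464] [2.30491802 5.62256058 2.88444984] 14.4667
```

jog_arm(series=[[0,-0.01,0,0,0,0,0],[0,-0.02,0,0,0,0,0],[0,-0.02,0,0,0,0,0],[0,-0.02,0,0,0,0,0],[0,-0.02,0,0,0,0,0]])

```text
clock: 14.88
eef_pos: [500.0, -192.2, 101.1]
eef_rot: [-3.141, -0.001, 0.033]
wrist_force: [1.3, 5.8, 2.5]
finger_gap: 94.2
finger_force: 3.1
```

jog_arm(series=[[0,-0.01,0,0,0,0,0],[0,-0.02,0,0,0,0,0],[0,-0.02,0,0,0,0,0],[0,-0.02,0,0,0,0,0],[0,-0.02,0,0,0,0,0]])

```text
clock: 15.3
eef_pos: [500.0, -194.6, 100.9]
eef_rot: [-3.141, -0.0, 0.033]
wrist_force: [3.8, 6.9, 1.0]
finger_gap: 93.8
finger_force: 3.2
```

jog_arm(series=[[0,-0.01,0,0,0,0,0],[0,-0.01,0,0,0,0,0],[0,0.08,0,0,0,0,0],[0,0.16,0,0,0,0,0],[0,0.27,0,0,0,0,0],[0,0.27,0,0,0,0,0],[0,0.27,0,0,0,0,0]])

```text
clock: 15.88
eef_pos: [499.8, -162.0, 101.1]
eef_rot: [3.141, -0.0, 0.034]
wrist_force: [-0.0, -0.8, 0.2]
finger_gap: 94.1
finger_force: 0.0
```

```bash
python3 jaw.py j4
```

```text
jaw y [487.2  98.9] [472.8  85.4] [499.4 112.4] 95
[ 499.86195665 -162.46169496  101.15812887] [ 0.20590218 -0.62792164 -0.14115332] 15.9333
```

jog_arm(series=[[0,-0.03,0,0,0,0,0],[0,-0.06,0,0,0,0,0],[0,-0.06,0,0,0,0,0],[0,-0.06,0,0,0,0,0]])

```text
clock: 16.27
eef_pos: [499.8, -170.2, 101.1]
eef_rot: [-3.142, -0.0, 0.032]
wrist_force: [0.2, 2.4, 1.9]
finger_gap: 94.4
finger_force: 1.4
```

jog_arm(series=[[0,-0.02,0,0,0,0,0],[0,-0.03,0,0,0,0,0],[0,-0.03,0,0,0,0,0],[0,-0.03,0,0,0,0,0]])

```text
clock: 16.6
eef_pos: [499.7, -173.4, 101.0]
eef_rot: [-3.142, -0.0, 0.033]
wrist_force: [0.4, 2.9, 3.3]
finger_gap: 93.9
finger_force: 1.8
```

jog_arm(series=[[0,-0.02,0,0,0,0,0],[0,-0.03,0,0,0,0,0],[0,-0.03,0,0,0,0,0],[0,-0.03,0,0,0,0,0]])

```text
clock: 16.93
eef_pos: [499.8, -176.8, 101.1]
eef_rot: [-3.141, -0.0, 0.033]
wrist_force: [0.2, 6.3, 5.4]
finger_gap: 93.9
finger_force: 3.0
```

jog_arm(series=[[0,-0.02,0,0,0,0,0],[0,-0.04,0,0,0,0,0],[0,-0.04,0,0,0,0,0],[0,-0.04,0,0,0,0,0]])

```text
clock: 17.27
eef_pos: [499.9, -181.2, 101.3]
eef_rot: [-3.141, -0.0, 0.033]
wrist_force: [0.1, 8.7, 7.8]
finger_gap: 94.1
finger_force: 4.5
```

jog_arm(series=[[0,-0.02,0,0,0,0,0],[0,-0.02,0,0,0,0,0],[0,-0.02,0,0,0,0,0],[0,-0.02,0,0,0,0,0]])

```text
clock: 17.6
eef_pos: [500.0, -183.4, 101.4]
eef_rot: [-3.14, -0.0, 0.033]
wrist_force: [-0.7, 11.4, 10.0]
finger_gap: 93.7
finger_force: 5.4
```

jog_arm(series=[[0,-0.01,0,0,0,0,0],[0,-0.02,0,0,0,0,0],[0,-0.02,0,0,0,0,0],[0,-0.02,0,0,0,0,0],[0,-0.02,0,0,0,0,0]])

```text
clock: 18.02
eef_pos: [500.0, -185.6, 101.5]
eef_rot: [-3.14, -0.001, 0.033]
wrist_force: [-0.6, 13.4, 10.4]
finger_gap: 93.9
finger_force: 6.3
```

Run:
```python
from h import *
for t in('top0','j1','j4'):
    c=load(t); print(t,c['frame'][184,200:232].astype(int).sum(1).tolist())
c=grab('top','j5'); print('j5',c['frame'][184,200:232].astype(int).sum(1).tolist())
F=[]
for k in range(4):
    manip.camera('top'); s=manip.read_state(); F.append(np.r_[s['wrist_force'],s['eef_pos'][1],s['finger_force'],s['clock']])
print(np.mean(F,0).round(2))
b=np.hstack([cv2.imread(f'pics/{t}.png')[120:200,195:345] for t in('top0','j5')]); 
cv2.imwrite('pics/J.png',cv2.resize(b,None,fx=2.6,fy=2.6,interpolation=cv2.INTER_CUBIC))
```

```text
top0 [666, 665, 644, 394, 427, 457, 472, 486, 494, 507, 505, 415, 275, 106, 112, 114, 105, 75, 177, 522, 687, 691, 677, 613, 566, 656, 653, 595, 245, 279, 345, 408]
j1 [688, 685, 686, 690, 689, 687, 675, 350, 417, 485, 502, 517, 529, 542, 529, 419, 218, 123, 110, 133, 108, 48, 192, 420, 609, 677, 676, 623, 260, 290, 272, 261]
j4 [688, 692, 691, 697, 694, 696, 691, 693, 693, 692, 684, 391, 476, 499, 516, 525, 541, 555, 533, 405, 197, 129, 120, 119, 225, 521, 677, 696, 662, 230, 237, 284]
j5 [685, 689, 688, 685, 685, 686, 689, 688, 686, 687, 688, 681, 653, 403, 482, 501, 504, 528, 534, 543, 527, 378, 158, 122, 140, 467, 668, 680, 628, 228, 270, 283]
[  -0.85   12.78   10.21 -185.54    6.29   18.19]
```

View pics/J.png

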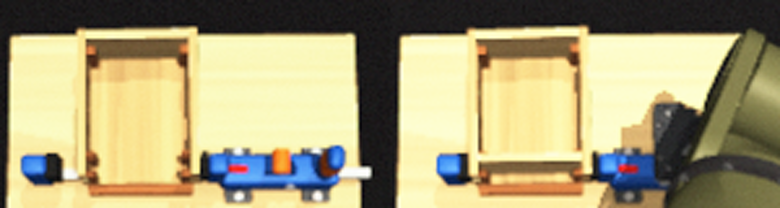

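The top view shows the panel across the open end in both grooves, and the far jaw's pad pressed on the crate. Pressure is about 20 N by the force model, so a little more is needed.

jog_arm(series=[[0,-0.005,0,0,0,0,0],[0,-0.01,0,0,0,0,0],[0,-0.015,0,0,0,0,0],[0,-0.015,0,0,0,0,0],[0,-0.015,0,0,0,0,0]])

```text
clock: 18.68
eef_pos: [500.1, -187.2, 101.6]
eef_rot: [-3.14, -0.001, 0.033]
wrist_force: [-0.8, 14.4, 10.9]
finger_gap: 94.1
finger_force: 7.0
```

Run:
```python
from h import *
F=[]
for k in range(8):
    manip.camera('top'); s=manip.read_state(); F.append(np.r_[s['wrist_force'],s['eef_pos'],s['finger_force'],s['finger_gap'],s['clock']])
print(np.mean(F,0).round(2),np.std(F,0).round(2))
```

```text
[  -0.84   14.06   11.6   500.08 -187.16  101.57    7.02   94.05   18.91] [0.28 0.9  0.42 0.01 0.01 0.01 0.   0.21 0.11]
```

Grip pull is about 14 N and steady, which gives about 24 N of jaw pressure. I hand the job in now.

```bash
python3 -c "
from cell import manip
print(manip.sign_off())"
```

```text
the job is handed in; nothing more can be done
None
```

The end panel sits on the crate's floor in both grooves and is let go, and the clamp, closed by the trigger alone, presses the crate with about 24 N (worked out from the trigger pull); I handed the job in at about 19 s with the trigger still held.

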